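# Sweep the seal blanks into the bench drawer and shut it

## Task

Clear the engraver's bench-top: with the fingers sweep all four brass seal blanks across the green mat and over its open front edge into the drawer below, then push the drawer fully home. Only sweep the blanks: never pinch, lift or carry them. Leave the eye loupe standing where it is on the mat, and do not disturb the tin and the tweezers beside the unit.

Things in the scene. Friction and masses are not known exactly. Their poses are not given: they have to be found in the camera images.
- bench_unit: low wooden bench-top unit, fixed, 190 deep (x) x 300 wide (y) x 74 high to its flat green mat. Origin: centre of its underside; x away from the open front, y to the left, z up. Rims 12 mm high at the sides (inner faces y = +-142) and rear (x = 87). The front edge at x = -95, towards the robot, has no rim: what goes over it drops into the open drawer
- front_edge (a point): middle of the mat's open front edge, 74 mm above the table; axes as bench_unit
- sweep_drawer (a joint): how far the unit's drawer is out, m; 0 = fully home (its front bears against the unit), 0.065 to 0.085 at the start. It slides along bench_unit's x, stays where it is left and takes about 2 to 3 N to move; pushing away from the robot shuts it
- drawer_front (a point): middle of the drawer's outer front face, 40 mm above the table; moves with the drawer; axes as bench_unit. The front is 300 wide (y), 12 thick, from 8 to 58 mm above the table (in the middle 80 mm, a finger notch: only to 48 mm), and stands 12 mm proud of the unit when shut
- drawer_floor (a point): middle of the drawer's inner floor, 16 mm above the table; moves with the drawer; axes as bench_unit. The inside is 144 (x) x 264 (y), its walls 35 to 42 mm high; only the part that is pulled out from under the unit is open above
- loupe: black eye loupe (a flared cup), 39 mm across and 30 high, loose, standing on the mat among the blanks; origin: centre of its underside
- tin: round polish tin, 49 mm across, 22 high, loose on the table to the left of the drawer; origin: centre of its underside
- tweezers: steel tweezers, 123 mm long, 14 wide, 9 high, loose on the table to the right of the unit; origin: under their middle
- seal_1_mid (a point): centre of a loose brass seal blank, a disc 25 mm across and 9 thick that lies flat on the mat, about 37 g
- seal_2_mid (a point): centre of a loose brass seal blank, a disc 25 mm across and 9 thick that lies flat on the mat, about 37 g
- seal_3_mid (a point): centre of a loose brass seal blank, a disc 25 mm across and 9 thick that lies flat on the mat, about 37 g
- seal_4_mid (a point): centre of a loose brass seal blank, a disc 25 mm across and 9 thick that lies flat on the mat, about 37 g

How it is judged:
On the way, in this order (a step that is already met when the one before it is completed fails the run):
1. all four blanks lie in the drawer while it is still out (x of seal_1_mid in the frame of drawer_floor between -0.072 and 0.072 m and y of seal_1_mid in the frame of drawer_floor between -0.132 and 0.132 m and z of seal_1_mid in the frame of drawer_floor between -0.002 and 0.034 m and x of seal_2_mid in the frame of drawer_floor between -0.072 and 0.072 m and y of seal_2_mid in the frame of drawer_floor between -0.132 and 0.132 m and z of seal_2_mid in the frame of drawer_floor between -0.002 and 0.034 m and x of seal_3_mid in the frame of drawer_floor between -0.072 and 0.072 m and y of seal_3_mid in the frame of drawer_floor between -0.132 and 0.132 m and z of seal_3_mid in the frame of drawer_floor between -0.002 and 0.034 m and x of seal_4_mid in the frame of drawer_floor between -0.072 and 0.072 m and y of seal_4_mid in the frame of drawer_floor between -0.132 and 0.132 m and z of seal_4_mid in the frame of drawer_floor between -0.002 and 0.034 m and value of joint sweep_drawer above 0.03 m), for 0.2 s.
2. the drawer is pushed home (value of joint sweep_drawer below 0.004 m), for 0.2 s.
At the end, for the whole second after the job is handed in: All four blanks are inside the drawer, the drawer is home to within 4 mm, the loupe stands upright on the mat within 15 mm of where it was, and the tin and the tweezers are within 20 mm of where they were (x of seal_1_mid in the frame of drawer_floor between -0.072 and 0.072 m and y of seal_1_mid in the frame of drawer_floor between -0.132 and 0.132 m and z of seal_1_mid in the frame of drawer_floor between -0.002 and 0.034 m and x of seal_2_mid in the frame of drawer_floor between -0.072 and 0.072 m and y of seal_2_mid in the frame of drawer_floor between -0.132 and 0.132 m and z of seal_2_mid in the frame of drawer_floor between -0.002 and 0.034 m and x of seal_3_mid in the frame of drawer_floor between -0.072 and 0.072 m and y of seal_3_mid in the frame of drawer_floor between -0.132 and 0.132 m and z of seal_3_mid in the frame of drawer_floor between -0.002 and 0.034 m and x of seal_4_mid in the frame of drawer_floor between -0.072 and 0.072 m and y of seal_4_mid in the frame of drawer_floor between -0.132 and 0.132 m and z of seal_4_mid in the frame of drawer_floor between -0.002 and 0.034 m and value of joint sweep_drawer below 0.004 m and linear speed of loupe below 0.02 m/s and z of loupe in the frame of bench_unit between 0.069 and 0.082 m and angle between loupe's own z axis and vertical below 0.15 rad and not (distance of loupe from where it was at the start of the episode above 0.015 m) and not (distance of tin from where it was at the start of the episode above 0.02 m) and not (distance of tweezers from where it was at the start of the episode above 0.02 m)); the robot touches nothing.
It fails at once if a blank is lifted or carried (its centre rises more than 22 mm above the mat) (z of any of seal_1_mid, seal_2_mid, seal_3_mid, seal_4_mid in the frame of bench_unit above 0.096 m).
It fails at once if a blank is pinched or pressed hard by the fingers (over 15 N) (contact force between the fingers and seal_1 above 15 N or contact force between the fingers and seal_2 above 15 N or contact force between the fingers and seal_3 above 15 N or contact force between the fingers and seal_4 above 15 N).
It fails at once if the loupe is knocked over or moved more than 15 mm (distance of loupe from where it was at the start of the episode above 0.015 m or angle between loupe's own z axis and vertical above 0.5 rad).
It fails at once if the tin or the tweezers are moved more than 20 mm (distance of any of tin, tweezers from where it was at the start of the episode above 0.02 m).
It also fails if it takes over 51 s, if anything falls off the work surface, if the arm or the gripper's body presses on something with over 40 N, if the wrist force passes 120 N, or if a joint passes its speed limit or range.

## Robot

A 7-joint arm with a two-finger parallel gripper is mounted at the origin on a cart in front of the work surface, level with it; the furniture and walls round the work are solid. World frame = base frame: x ahead of the robot, y to its left, z up, the work surface at z = 0. Lengths are in m, angles in rad, forces in N, time in s.
With the tool pointing down it reaches from about 0.35 to 0.9 m from the base axis. Payload 19.9 kg.
Tool frame: the origin (TCP) lies at the very end of the fingers, on their centre line; the grasp point (between the pads) lies 19 mm behind it; z points along the fingers, y is the line along which they close (so a half turn about z gives the same grasp; the last joint's range is limited). The gripper opens to 94 mm and grips with 3 to 60 N. Pads are 16 mm wide; open, the fingers measure 119 mm over their backs; the gripper's body (75 mm by 177 mm) begins 78 mm behind the grasp point.
Start: joints at [-1.278, 0.417, -0.01, 1.614, 0.005, 1.111, -0.053], TCP at [0.205, 0.59, 0.205] pointing down, gripper open.
Joint ranges: [-2.81, 2.81], [-0.39, 2.02], [-1.27, 1.25], [0.06, 2.57], [-1.19, 4.33], [0.19, 2], [-2.82, 2.82]. Speed limits (rad/s): [1.89, 1.89, 2.39, 2.39, 3.01, 3.01, 3.01].

## Interface

Orientations are given as [roll, pitch, yaw] about the fixed x, y, z axes, in that order (R = Rz(yaw) Ry(pitch) Rx(roll)).
In Python, from plant import robot gives the robot as it stands.
- The arm moves only by the tool drive_effector, called after "Request:" in YAML: its name, and indented under it one key for each argument. Schema: {"type":"object","properties":{"motion":{"type":"array","items":{"type":"array","prefixItems":[{"type":"array","items":{"type":"number"},"minItems":3,"maxItems":3},{"type":"array","items":{"type":"number"},"minItems":3,"maxItems":3}],"minItems":2,"maxItems":2},"minItems":1,"maxItems":8},"jaw":{"type":"number"},"grip_force":{"type":"number"},"only":{"type":"string"},"quiet":{"type":"boolean"},"lines":{"type":"string"}},"required":["motion"],"additionalProperties":false}. motion is a list of rows, 1 to 8 of them, each written [[dx, dy, dz], [rx, ry, rz]]: dx, dy, dz in m, then a rotation vector rx, ry, rz in rad; each row is the pose to reach, as a shift and turn from the pose commanded when the call began, along the tool's axes at that moment; what a row does not reach only later rows make up. A row lasts 1/8 s, in which the tool goes at most 0.0625 m and 0.188 rad, less where a joint would pass 70% of its speed; a pose out of reach is approached as far as the arm can. jaw is the finger opening in m, set as the call begins (left out keeps the last). The fingers move at their own pace and stop on an object; grip_force is the grip in N (left out, the last holds). Time passes only in rows, so rows that do not move let the fingers close. The tool returns the time, the measured TCP pose, the force, the opening and the grip force at its end. only (a regular expression) keeps the lines of the reply that match it, lines (a string "A,B") keeps lines A to B, and quiet returns only ok. Input that does not fit is refused with a message, and nothing moves.
- robot.sense(): the state, without advancing time (a new reading comes with each control period).
- robot.camera(name): name is "scene" or "top" or "wrist"; returns a dict with "img" (480x640x3 uint8, red, green, blue), "vfov" (degrees; the focal length in pixels is half the picture's height over the tangent of half this angle, whatever the lens; pixels are square), "cx", "cy" (the principal point, pixels), "T" (4x4, takes a point from camera to world coordinates); the wrist camera has in their place "T_tool_cam" (4x4, takes a point from camera to tool coordinates, whose origin is the TCP and whose axes are the flange's). Camera axes: x right, y up, looking along -z (the intrinsics and any distortion apply to the point x, -y, -z); pixel columns grow to the right and rows downward; lengths in m; the calibration is good to about 2 mm. A picture is of the moment at which its call begins: read the wrist's pose just before it. There is no depth.
- robot.hand_in(): hands the job in; it is judged then, once.
The state is a dict: "time": time; "joint_positions": joint angles; "joint_velocities": joint speeds; "joint_torque": joint torques, N m; "position": TCP position; "orientation": TCP orientation; "force": force on the tool from outside, world axes, zero at the start; "torque": the same for the moment, N m; "finger_gap": finger opening in m; "grasp_force": force on a finger pad.
Only numpy, scipy, OpenCV 4.12 (cv2) and the standard library are available. Lean on these libraries where they do the work, as an engineer would, in place of code of your own. Each camera call takes 0.05 s, during which the arm holds its last target. There are 200 camera calls.

## Working session

There is one attempt and no reset: what is moved stays moved. The work goes in short steps, Python scripts to look and compute and a tool call to move; the robot and the scene stay as the last step left them, time stands still between calls to the robot, and variables do not carry over. Pictures are saved under pics/ and viewed, at most 10 in all, crops included, and the job is handed in when it is done.

```bash
ls; mkdir -p pics
```

Run:
```python
from plant import robot
import cv2,numpy as np
s=robot.sense();print(s['time'],s['position'],s['orientation'],s['finger_gap'])
for n in("scene","top"):
    c=robot.camera(n);cv2.imwrite(f"pics/{n}0.png",c["img"][:,:,::-1]);print(n,c['vfov'],c['cx'],c['cy'],c['T'],[k for k in c if k not in('img',)])
```

```text
pics
plant.py
0.0 [0.20525639 0.58992655 0.20480832] [-3.14031105e+00  1.13643886e-04  2.80678647e+00] 0.09365357800217801
scene 55.293362191170644 324.3021642053327 240.0581474815228 [[ 0.55704239  0.49919727 -0.66370616 -0.08738922]
 [-0.83048095  0.33702106 -0.44352926 -0.51760891]
 [ 0.00227435  0.79825991  0.60230884  0.64658095]
 [ 0.          0.          0.          1.        ]] ['vfov', 'cx', 'cy', 'T']
top 49.94003015490976 318.85262426025287 244.83905355772688 [[-0.00226534  0.98935571 -0.14549966  0.42029158]
 [-0.99955433 -0.0065712  -0.02911984 -0.10513627]
 [-0.02976599  0.14536885  0.98892967  0.92887734]
 [ 0.          0.          0.          1.        ]] ['vfov', 'cx', 'cy', 'T']
```

View pics/top0.png

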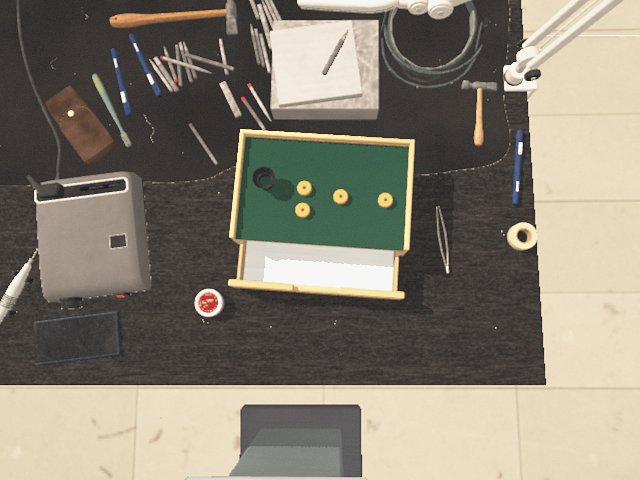

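View pics/scene0.png

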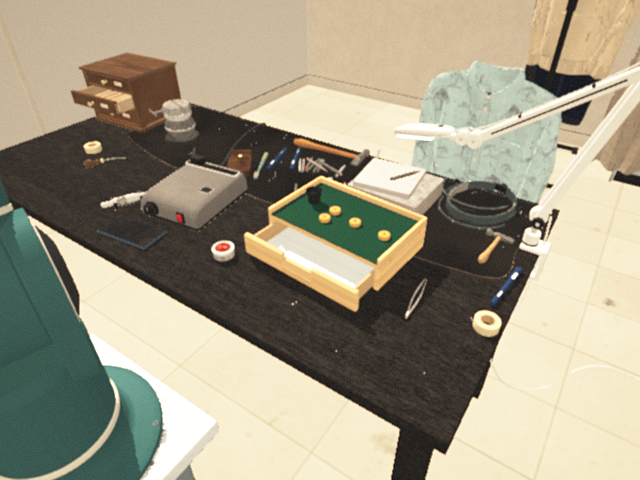

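Top: the blanks are at about (304,188), (302,210), (340,197) and (385,200). The loupe is at (264,178), the mat's front edge runs (237,240)–(410,250), and the drawer front is at v≈290. The tin is at (208,302) and the tweezers at (443,240). Next I'll measure these in both views.

Create h.py:
```python
import numpy as np,cv2
from plant import robot
def ray(c,uv):
    f=240/np.tan(np.radians(c['vfov'])/2);u,v=uv
    d=c['T'][:3,:3]@np.array([(u-c['cx'])/f,-(v-c['cy'])/f,-1]);return c['T'][:3,3],d
def onz(c,uv,z):
    o,d=ray(c,uv);return o+d*(z-o[2])/d[2]
def proj(c,p):
    f=240/np.tan(np.radians(c['vfov'])/2);q=c['T'][:3,:3].T@(np.asarray(p)-c['T'][:3,3])
    return np.array([c['cx']-f*q[0]/q[2],c['cy']+f*q[1]/q[2]])
def tri(c1,a,c2,b):
    o1,d1=ray(c1,a);o2,d2=ray(c2,b)
    t=np.linalg.lstsq(np.c_[d1,-d2],o2-o1,rcond=None)[0]
    p,q=o1+t[0]*d1,o2+t[1]*d2;return (p+q)/2,np.linalg.norm(p-q)
def green(c):
    h=cv2.cvtColor(c['img'],cv2.COLOR_RGB2HSV)
    m=cv2.inRange(h,(65,90,20),(95,255,140));n,l,s,_=cv2.connectedComponentsWithStats(m)
    return l,s,h
def mat(c,roi):
    h=cv2.cvtColor(c['img'],cv2.COLOR_RGB2HSV);m=cv2.inRange(h,(65,90,15),(95,255,150))
    x0,y0,x1,y1=roi;k=np.zeros_like(m);k[y0:y1,x0:x1]=m[y0:y1,x0:x1]
    ct=max(cv2.findContours(k,cv2.RETR_EXTERNAL,cv2.CHAIN_APPROX_NONE)[0],key=cv2.contourArea)
    return cv2.convexHull(ct),h
def seals(c,roi):
    hull,h=mat(c,roi);k=np.zeros(h.shape[:2],np.uint8);cv2.fillConvexPoly(k,hull,255);k=cv2.erode(k,np.ones((3,3)))
    m=cv2.inRange(h,(12,70,110),(35,255,255))&k
    m=cv2.morphologyEx(m,cv2.MORPH_CLOSE,np.ones((5,5)))
    n,l,s,ce=cv2.connectedComponentsWithStats(m)
    return [(ce[i],s[i,4]) for i in range(1,n) if s[i,4]>25],hull
RT=(225,130,425,260);RS=(255,170,430,265)
```

Run:
```python
from h import *
t=robot.camera("top");s=robot.camera("scene")
A,ht=seals(t,RT);B,hs=seals(s,RS)
print([(a.round(1),n) for a,n in A]);print([(a.round(1),n) for a,n in B])
for a,_ in A:
    r=[tri(t,a,s,b) for b,_ in B];print(a.round(1),[(p.round(4),round(e*1e3,1)) for p,e in r if e<.006 and .05<p[2]<.12], onz(t,a,.083).round(4))
for nm,c,h in(("t",t,ht),("s",s,hs)):
    q=cv2.approxPolyDP(h,6,True)[:,0];print(nm,q.tolist(),[onz(c,x,.074).round(3).tolist() for x in q])
```

```text
[(array([303.9, 187.7]), np.int32(191)), (array([340.1, 196.2]), np.int32(193)), (array([384.8, 199.7]), np.int32(198)), (array([302.1, 209.6]), np.int32(193))]
[(array([329.3, 213.7]), np.int32(222)), (array([354.7, 221.9]), np.int32(118)), (array([383.6, 234.9]), np.int32(125))]
[303.9 187.7] [] [ 0.6425 -0.0553  0.083 ]
[340.1 196.2] [(array([ 0.6288, -0.1171,  0.0787]), np.float64(2.0))] [ 0.6272 -0.1162  0.083 ]
[384.8 199.7] [(array([ 0.6219, -0.1918,  0.0787]), np.float64(1.4))] [ 0.6205 -0.1908  0.083 ]
[302.1 209.6] [] [ 0.6047 -0.0522  0.083 ]
t [[246, 138], [407, 148], [402, 249], [236, 237]] [[0.735, 0.046, 0.074], [0.713, -0.232, 0.074], [0.538, -0.219, 0.074], [0.56, 0.06, 0.074]]
s [[274, 213], [321, 184], [415, 222], [375, 262]] [[0.564, 0.054, 0.074], [0.73, 0.039, 0.074], [0.709, -0.224, 0.074], [0.54, -0.218, 0.074]]
```

Run:
```python
from h import *
t=robot.camera("top");s=robot.camera("scene")
cv2.imwrite("pics/a.png",np.hstack([cv2.resize(t['img'][120:310,180:460,::-1],None,fx=2.8,fy=2.8,interpolation=2)]))
```

```text
(no output)
```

View pics/a.png

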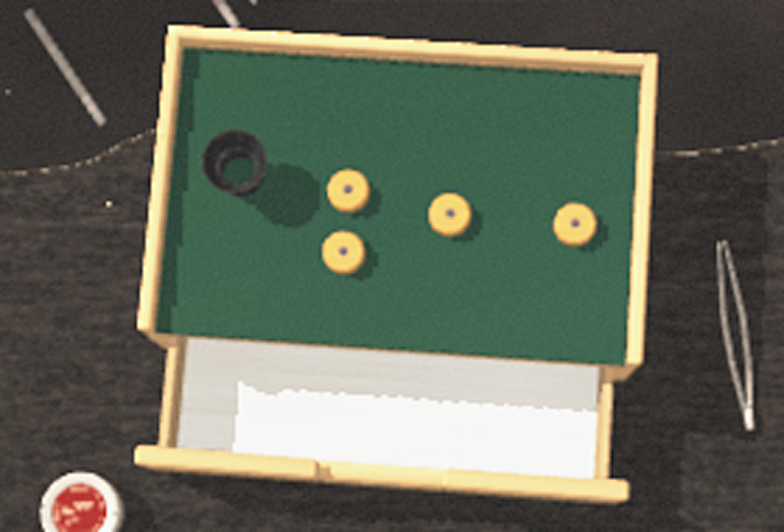

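The crop shows all four blanks clear of the rims. Two of them sit nearly one behind the other (crop (348,190) and (343,252)), too close for a finger to fit between. The loupe is at (234,162). I'll work out unit-frame coordinates and the first move.

Add to h.py:
```python
F=np.array([.550,-.080]);a=-.0788
EX=np.array([np.cos(a),np.sin(a)]);EY=np.array([-EX[1],EX[0]])
def uv(p): d=np.asarray(p)[:2]-F;return np.array([d@EX,d@EY]).round(4)
from scipy.spatial.transform import Rotation as R
def delta(u,v,z,yaw=np.pi+a):
    s=robot.sense();Rt=R.from_euler('xyz',s['orientation']);g=np.r_[F+u*EX+v*EY,z]
    return (Rt.inv().apply(g-s['position'])).round(4),(Rt.inv()*R.from_euler('xyz',[np.pi,0,yaw])).as_rotvec().round(3)
```

Run:
```python
from h import *
t=robot.camera("top")
for x in[(303.9,187.7),(340.1,196.2),(384.8,199.7),(302.1,209.6)]:print('seal',uv(onz(t,x,.083)))
f=lambda x,y:(180+x/2.8,120+y/2.8)
print('loupe',uv(onz(t,f(234,162),.104)),'front top',uv(onz(t,f(250,472),.058)),uv(onz(t,f(540,495),.058)),'tin',uv(onz(t,f(82,510),.022)))
print(delta(.124,.032,.15))
```

```text
seal [0.0902 0.032 ]
seal [ 0.0797 -0.03  ]
seal [ 0.0789 -0.105 ]
seal [0.0523 0.032 ]
loupe [0.0969 0.0984] front top [-0.0823  0.0784] [-0.0829 -0.0968] tin [-0.1121  0.1867]
(array([-0.6576, -0.4574,  0.0555]), array([-0.   ,  0.   , -0.256]))
```

Request:
drive_effector:
  motion:
    - [[-0.04,-0.028,0],[0,0,-0.03]]
    - [[-0.09,-0.062,0],[0,0,-0.06]]
    - [[-0.14,-0.097,0],[0,0,-0.1]]
    - [[-0.19,-0.132,0],[0,0,-0.13]]
    - [[-0.24,-0.167,0],[0,0,-0.16]]
    - [[-0.29,-0.202,0],[0,0,-0.2]]
    - [[-0.34,-0.236,0],[0,0,-0.23]]
    - [[-0.39,-0.271,0],[0,0,-0.256]]
  jaw: 0.016
  grip_force: 10

```text
time: 1.35
position: [0.4856, 0.2046, 0.2058]
orientation: [3.141, 0.001, 3.064]
force: [0.3, 0.9, 0.4]
finger_gap: 0.0179
grasp_force: 0.0
```

```bash
python3 -c "
from h import *
print(delta(.124,.032,.15))"
```

```text
(array([-0.2103, -0.2469,  0.0558]), array([0.   , 0.001, 0.001]))
```

Request:
drive_effector:
  motion:
    - [[-0.04,-0.048,0],[0,0,0]]
    - [[-0.08,-0.095,0.01],[0,0,0]]
    - [[-0.12,-0.142,0.02],[0,0,0]]
    - [[-0.16,-0.19,0.03],[0,0,0]]
    - [[-0.2,-0.235,0.045],[0,0,0]]
    - [[-0.21,-0.247,0.055],[0,0,0]]
    - [[-0.21,-0.247,0.055],[0,0,0]]

```text
time: 2.22
position: [0.6742, -0.0572, 0.1493]
orientation: [-3.141, -0.002, 3.061]
force: [0.2, -0.3, -0.5]
finger_gap: 0.0157
grasp_force: 0.0
```

```bash
python3 -c "
from h import *
print(delta(.124,.032,.078))"
```

```text
(array([-0.0021, -0.0004,  0.0713]), array([-0.   , -0.002, -0.001]))
```

Request:
drive_effector:
  motion:
    - [[-0.002,0,0.03],[0,0,0]]
    - [[-0.002,0,0.06],[0,0,0]]
    - [[-0.002,0,0.068],[0,0,0]]
    - [[-0.002,0,0.071],[0,0,0]]
    - [[-0.002,0,0.071],[0,0,0]]

```text
time: 2.85
position: [0.677, -0.0563, 0.0807]
orientation: [3.141, 0.001, 3.063]
force: [-1.1, 0.1, -0.3]
finger_gap: 0.0158
grasp_force: 0.0
```

Run:
```python
from h import *
print(delta(-.004,.032,.078))
c=robot.camera("top");cv2.imwrite("pics/b.png",cv2.resize(c['img'][120:310,180:460,::-1],None,fx=2.8,fy=2.8))
```

```text
(array([ 0.1288, -0.0015,  0.0025]), array([0.   , 0.001, 0.   ]))
```

View pics/b.png

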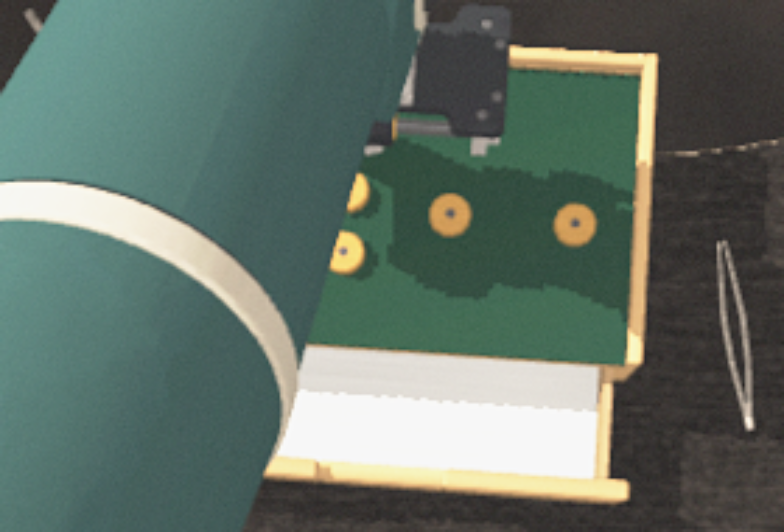

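The arm covers part of the view, but the blanks are unmoved and the fingers sit behind the rear-left blank (350,190). I'll push slowly.

Request:
drive_effector:
  motion:
    - [[0.005,-0.001,0.003],[0,0,0]]
    - [[0.015,-0.001,0.003],[0,0,0]]
    - [[0.027,-0.001,0.003],[0,0,0]]
    - [[0.04,-0.001,0.003],[0,0,0]]
    - [[0.053,-0.001,0.003],[0,0,0]]
    - [[0.066,-0.001,0.003],[0,0,0]]
    - [[0.079,-0.001,0.003],[0,0,0]]
    - [[0.09,-0.001,0.003],[0,0,0]]

```text
time: 3.9
position: [0.5859, -0.0506, 0.0765]
orientation: [-3.142, 0.0, 3.063]
force: [0.7, 0.5, 0.4]
finger_gap: 0.0158
grasp_force: 0.1
```

Run:
```python
from h import *
print(delta(-.004,.032,.078))
c=robot.camera("scene");cv2.imwrite("pics/c.png",cv2.resize(c['img'][150:310,220:460,::-1],None,fx=3,fy=3))
```

```text
(array([ 0.0375, -0.0001, -0.0015]), array([-0.,  0.,  0.]))
```

View pics/c.png

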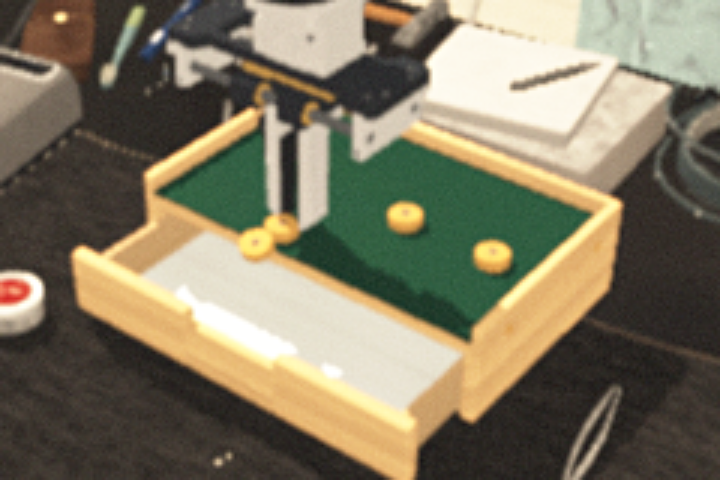

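Both blanks are still in line at the edge, at (283,228) and (256,243). I'll finish the stroke and then raise the tool.

Request:
drive_effector:
  motion:
    - [[0.01,0,0],[0,0,0]]
    - [[0.02,0,0],[0,0,0]]
    - [[0.03,0,0],[0,0,0]]
    - [[0.04,0,0],[0,0,0]]
    - [[0.04,0,0],[0,0,0]]
    - [[0.04,0,-0.02],[0,0,0]]
    - [[0.03,0,-0.05],[0,0,0]]
    - [[0,-0.03,-0.06],[0,0,0]]

```text
time: 4.95
position: [0.5856, -0.0787, 0.1384]
orientation: [3.14, 0.002, 3.066]
force: [0.4, -0.0, 0.3]
finger_gap: 0.0164
grasp_force: 0.0
```

Run:
```python
from h import *
print(delta(.115,-.030,.135),delta(.115,-.03,.078))
c=robot.camera("scene");cv2.imwrite("pics/d.png",cv2.resize(c['img'][150:310,220:460,::-1],None,fx=3,fy=3))
```

```text
(array([-0.0794, -0.0344,  0.0035]), array([0.001, 0.002, 0.004])) (array([-0.0793, -0.0345,  0.0605]), array([0.001, 0.002, 0.004]))
```

View pics/d.png

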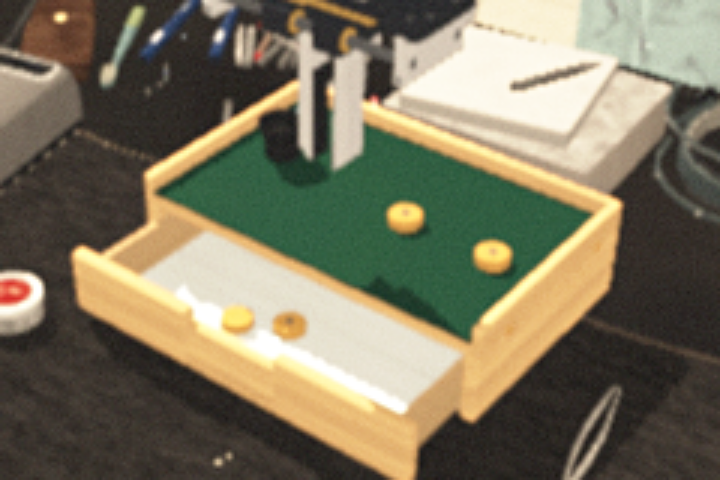

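Two blanks now lie in the drawer at (238,320) and (290,325), and the loupe is untouched. The next blank is at v=-0.03.

Request:
drive_effector:
  motion:
    - [[-0.03,-0.015,0],[0,0,0]]
    - [[-0.06,-0.03,0],[0,0,0]]
    - [[-0.081,-0.0345,0.005],[0,0,0]]
    - [[-0.081,-0.0345,0.015],[0,0,0]]
    - [[-0.081,-0.0345,0.04],[0,0,0]]
    - [[-0.081,-0.0345,0.058],[0,0,0]]
    - [[-0.081,-0.0345,0.06],[0,0,0]]
    - [[-0.081,-0.0345,0.06],[0,0,0]]

```text
time: 6.0
position: [0.6626, -0.1213, 0.077]
orientation: [-3.141, 0.0, 3.063]
force: [0.6, -0.6, -0.3]
finger_gap: 0.0162
grasp_force: 0.0
```

```bash
python3 -c "
from h import *
print(delta(-.006,-.030,.077))"
```

```text
(array([ 1.215e-01,  2.400e-03, -1.000e-04]), array([-0.,  0.,  0.]))
```

Request:
drive_effector:
  motion:
    - [[0.005,0.001,0],[0,0,0]]
    - [[0.018,0.002,0],[0,0,0]]
    - [[0.033,0.002,0],[0,0,0]]
    - [[0.048,0.002,0],[0,0,0]]
    - [[0.063,0.002,0],[0,0,0]]
    - [[0.076,0.002,0],[0,0,0]]
    - [[0.087,0.002,0],[0,0,0]]
    - [[0.096,0.002,0],[0,0,0]]

```text
time: 7.0
position: [0.5663, -0.1117, 0.0767]
orientation: [-3.142, 0.0, 3.063]
force: [0.4, -0.4, 0.3]
finger_gap: 0.0161
grasp_force: 0.4
```

Request:
drive_effector:
  motion:
    - [[0.008,0,0],[0,0,0]]
    - [[0.016,0,0],[0,0,0]]
    - [[0.024,0,0],[0,0,0]]
    - [[0.026,0,0],[0,0,0]]
    - [[0.026,0,-0.02],[0,0,0]]
    - [[0.02,-0.02,-0.05],[0,0,0]]
    - [[-0.02,-0.05,-0.06],[0,0,0]]

```text
time: 7.88
position: [0.5835, -0.1631, 0.1387]
orientation: [3.141, 0.002, 3.064]
force: [0.9, 0.7, 0.5]
finger_gap: 0.0156
grasp_force: 0.0
```

```bash
python3 -c "
from h import *
print(delta(.115,-.105,.077))"
```

```text
(array([-0.075 , -0.0249,  0.0618]), array([0.001, 0.002, 0.001]))
```

Request:
drive_effector:
  motion:
    - [[-0.03,-0.012,0],[0,0,0]]
    - [[-0.06,-0.025,0],[0,0,0]]
    - [[-0.077,-0.025,0.005],[0,0,0]]
    - [[-0.077,-0.025,0.015],[0,0,0]]
    - [[-0.077,-0.025,0.04],[0,0,0]]
    - [[-0.077,-0.025,0.058],[0,0,0]]
    - [[-0.077,-0.025,0.061],[0,0,0]]
    - [[-0.077,-0.025,0.061],[0,0,0]]

```text
time: 8.88
position: [0.6576, -0.1942, 0.0757]
orientation: [-3.141, 0.0, 3.063]
force: [-0.9, -0.1, 1.3]
finger_gap: 0.0161
grasp_force: 0.0
```

Run:
```python
from h import *
print(delta(-.006,-.105,.077))
c=robot.camera("scene");cv2.imwrite("pics/e.png",cv2.resize(c['img'][150:310,220:460,::-1],None,fx=3,fy=3))
```

```text
(array([ 0.1223,  0.0004, -0.0013]), array([-0.,  0., -0.]))
```

View pics/e.png

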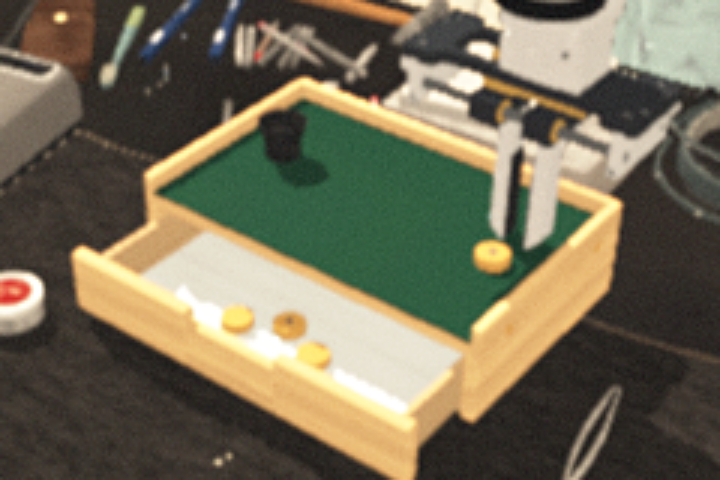

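Three blanks are in the drawer and the fingers are behind the last one at (492,257). I'll sweep it 1 mm higher.

Request:
drive_effector:
  motion:
    - [[0.005,0,-0.001],[0,0,0]]
    - [[0.018,0,-0.001],[0,0,0]]
    - [[0.033,0,-0.001],[0,0,0]]
    - [[0.048,0,-0.001],[0,0,0]]
    - [[0.063,0,-0.001],[0,0,0]]
    - [[0.076,0,-0.001],[0,0,0]]
    - [[0.087,0,-0.001],[0,0,0]]
    - [[0.096,0,-0.001],[0,0,0]]

```text
time: 9.93
position: [0.5614, -0.1866, 0.0766]
orientation: [-3.142, 0.0, 3.063]
force: [0.5, 0.2, 0.3]
finger_gap: 0.016
grasp_force: 0.3
```

Request:
drive_effector:
  motion:
    - [[0.008,0,0],[0,0,0]]
    - [[0.016,0,0],[0,0,0]]
    - [[0.024,0,0],[0,0,0]]
    - [[0.027,0,0],[0,0,0]]
    - [[0.027,0,-0.02],[0,0,0]]
    - [[0.05,0.02,-0.05],[0,0,0]]
    - [[0.1,0.06,-0.05],[0,0,0]]

```text
time: 10.8
position: [0.4692, -0.1205, 0.128]
orientation: [-3.141, 0.004, 3.061]
force: [0.2, 1.7, -0.4]
finger_gap: 0.016
grasp_force: 0.0
```

Run:
```python
from h import *
print(delta(-.13,0,.13),delta(-.13,0,.035))
c=robot.camera("scene");cv2.imwrite("pics/f.png",cv2.resize(c['img'][150:310,220:460,::-1],None,fx=3,fy=3))
```

```text
(array([ 0.0527,  0.0466, -0.0023]), array([-0.001,  0.004, -0.002])) (array([0.053 , 0.0467, 0.0927]), array([-0.001,  0.004, -0.002]))
```

View pics/f.png

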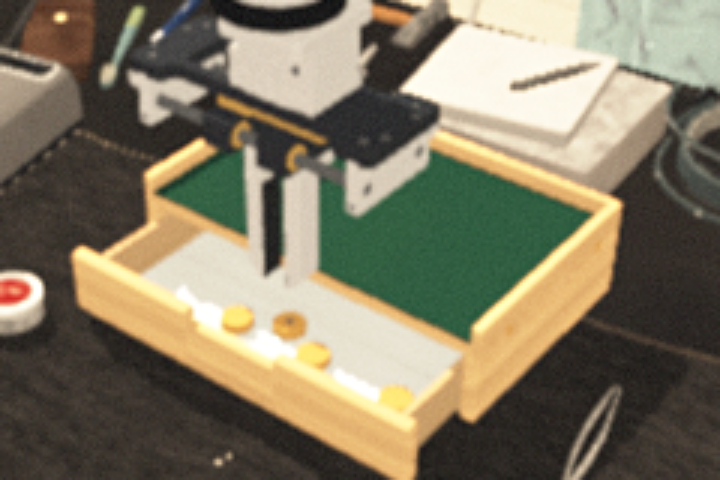

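All four are in the drawer, at (238,320), (290,325), (313,355) and (396,398). Now I'll go in front of the drawer and push it shut.

Request:
drive_effector:
  motion:
    - [[0.03,0.025,0],[0,0,0]]
    - [[0.055,0.047,0],[0,0,0]]
    - [[0.057,0.047,0.02],[0,0,0]]
    - [[0.057,0.047,0.055],[0,0,0]]
    - [[0.057,0.047,0.085],[0,0,0]]
    - [[0.057,0.047,0.093],[0,0,0]]
    - [[0.057,0.047,0.095],[0,0,0]]

```text
time: 11.72
position: [0.4151, -0.0688, 0.0317]
orientation: [-3.141, -0.0, 3.063]
force: [0.1, 0.3, -0.2]
finger_gap: 0.0158
grasp_force: 0.0
```

```bash
python3 -c "
from h import *
print(delta(-.02,0,.034))"
```

```text
(array([-0.1153, -0.0006, -0.0023]), array([-0., -0., -0.]))
```

Request:
drive_effector:
  motion:
    - [[-0.01,0,0],[0,0,0]]
    - [[-0.022,0,0],[0,0,0]]
    - [[-0.034,0,0],[0,0,0]]
    - [[-0.046,0,0],[0,0,0]]
    - [[-0.058,0,0],[0,0,0]]
    - [[-0.07,0,0],[0,0,0]]
    - [[-0.082,0,0],[0,0,0]]
    - [[-0.092,0,0],[0,0,0]]

```text
time: 12.72
position: [0.5074, -0.0759, 0.0314]
orientation: [-3.142, -0.0, 3.063]
force: [-2.1, 1.1, 1.5]
finger_gap: 0.016
grasp_force: 1.1
```

Request:
drive_effector:
  motion:
    - [[-0.007,0,0],[0,0,0]]
    - [[-0.013,0,0],[0,0,0]]
    - [[-0.018,0,0],[0,0,0]]
    - [[-0.021,0,0],[0,0,0]]

```text
time: 13.22
position: [0.5269, -0.0775, 0.0313]
orientation: [3.141, -0.002, 3.063]
force: [-15.8, 1.7, 12.8]
finger_gap: 0.0159
grasp_force: 8.1
```

```bash
python3 -c "
from h import *
print(delta(-.02,0,.034))"
```

```text
(array([-0.0032, -0.0007, -0.0027]), array([ 0.   , -0.002,  0.   ]))
```

Request:
drive_effector:
  motion:
    - [[-0.001,0,0],[0,0,0]]
    - [[-0.002,0,0],[0,0,0]]
    - [[-0.002,0,0],[0,0,0]]

```text
time: 13.6
position: [0.5269, -0.0775, 0.0311]
orientation: [3.141, -0.005, 3.063]
force: [-19.0, 2.7, 15.4]
finger_gap: 0.0161
grasp_force: 10.0
```

Request:
drive_effector:
  motion:
    - [[0.005,0,0],[0,0,0]]
    - [[0.03,0,0],[0,0,0]]
    - [[0.06,0,0],[0,0,0]]
    - [[0.09,0,-0.02],[0,0,0]]
    - [[0.1,0,-0.05],[0,0,0]]
    - [[0.1,0,-0.05],[0,0,0]]

```text
time: 14.35
position: [0.431, -0.0699, 0.0832]
orientation: [3.141, 0.004, 3.063]
force: [-0.1, 0.2, 0.2]
finger_gap: 0.0158
grasp_force: 0.0
```

Run:
```python
from h import *
c=robot.camera("scene");cv2.imwrite("pics/g.png",cv2.resize(c['img'][150:310,220:460,::-1],None,fx=3,fy=3))
```

```text
(no output)
```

View pics/g.png

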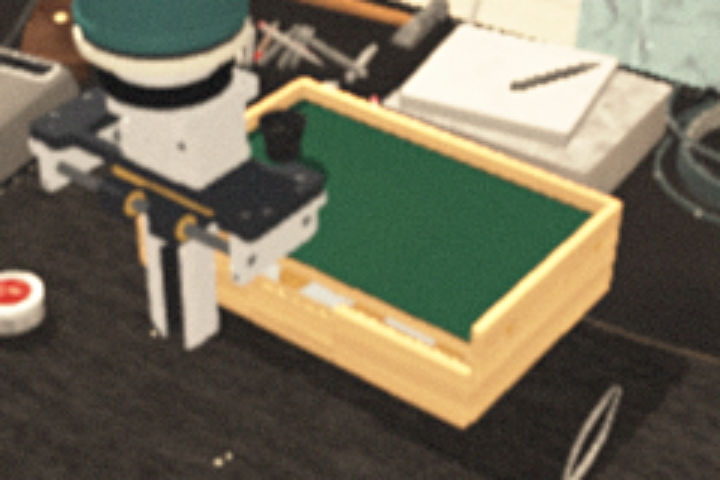

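The drawer looks shut and the mat is bare apart from the loupe. The pale strip above the front needs checking, so I'll take one enlarged view with lines projected at drawer = 0 and drawer = 8 mm.

Run:
```python
from h import *
def W(u,v,z): return np.r_[F+u*EX+v*EY,z]
out=[]
for n,(x0,y0,w,h) in(("top",(310,230,110,40)),("scene",(330,225,80,72))):
    c=robot.camera(n);k=7 if n=="top" else 5
    im=cv2.resize(c['img'][y0:y0+h,x0:x0+w,::-1],None,fx=k,fy=k,interpolation=cv2.INTER_CUBIC)
    for u,z,col in((-.012,.058,(0,0,255)),(-.020,.058,(255,0,0)),(0,.074,(255,0,255))):
        p=[(tuple(((proj(c,W(u,v,z))-(x0,y0)+.5)*k).astype(int).tolist())) for v in(-.12,-.15)]
        cv2.line(im,p[0],p[1],col,1)
    out.append(cv2.copyMakeBorder(im,0,0,0,770-im.shape[1],0))
    vs=[-.06,-.09,-.11]
    for v in vs:
        us=np.arange(-.030,.013,.002);q=[proj(c,W(u,v,.058)) for u in us]
        g=cv2.cvtColor(c['img'],cv2.COLOR_RGB2GRAY)
        print(n,v,[int(cv2.getRectSubPix(g,(1,1),tuple(map(float,x)))[0,0]) for x in q])
cv2.imwrite("pics/z.png",np.vstack(out)[:600])
```

```text
top -0.06 [52, 56, 55, 48, 74, 134, 157, 165, 207, 232, 230, 187, 176, 180, 157, 105, 92, 93, 94, 95, 95, 94]
top -0.09 [50, 52, 59, 50, 71, 141, 155, 161, 204, 232, 226, 191, 174, 177, 170, 115, 93, 94, 95, 94, 96, 95]
top -0.11 [50, 50, 52, 53, 73, 134, 155, 164, 203, 231, 229, 186, 172, 184, 174, 107, 94, 94, 94, 97, 99, 95]
scene -0.06 [194, 196, 197, 196, 196, 196, 202, 215, 230, 240, 241, 238, 217, 190, 176, 174, 182, 191, 196, 197, 188, 161]
scene -0.09 [194, 196, 196, 195, 195, 196, 202, 216, 230, 237, 236, 225, 208, 203, 212, 216, 211, 206, 200, 194, 179, 150]
scene -0.11 [192, 197, 199, 196, 194, 195, 199, 209, 227, 239, 239, 233, 217, 210, 216, 216, 211, 205, 199, 196, 189, 167]
```

View pics/z.png

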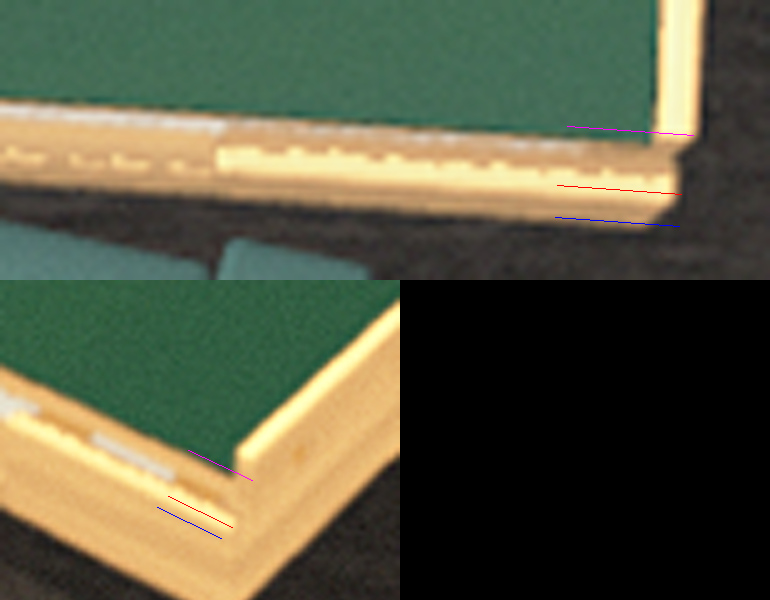

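The drawer's outer top edge is about 11.6 mm ahead of the mat edge in the top view and about 12 mm in the scene view. The unit stands 12 mm proud when shut, and the push ended on a hard stop (19 N, no further motion), so the drawer is home. Handing in.

```bash
python3 -c "
from plant import robot
print(robot.hand_in())"
```

```text
the job is handed in; nothing more can be done
None
```

I swept all four blanks into the drawer, pushed it home onto a hard stop (both camera views agree to about 1 mm), left the loupe, tin and tweezers untouched, and handed in at about 14.5 s; no verdict was returned.

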